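# Gauge fired clay rings on the rod stand

### The arm

A 7-joint arm with a two-finger parallel gripper is mounted at the origin on the work surface. World frame = base frame: x ahead of the robot, y to its left, z up, the work surface at z = 0. Lengths are in m, angles in rad, forces in N, time in s.
With the tool pointing down it reaches from about 0.425 to 0.925 m from the base axis. Payload 6.8 kg.
Tool frame: the origin (TCP) lies between the finger pads; the fingertips stand 14 mm ahead of it and the grasp point (between the pads) lies 5 mm behind it; z points along the fingers, y is the line along which they close (so a half turn about z gives the same grasp; the last joint's range is limited). The gripper opens to 88 mm and grips with 3 to 60 N. Pads are 20 mm wide; open, the fingers measure 115 mm over their backs; the gripper's body (75 mm by 178 mm) begins 61 mm behind the grasp point.
Start: joints at [-1.402, 0.477, 0.022, 1.555, -0.011, 1.109, -0.083], TCP at [0.184, 0.649, 0.216] pointing down, gripper open.
Joint ranges: [-2.96, 2.96], [-0.34, 2.1], [-1.41, 1.46], [0.24, 2.44], [-1.37, 4.51], [0.17, 1.92], [-2.96, 2.96]. Speed limits (rad/s): [2.39, 2.39, 3.14, 3.14, 3.14, 3.14, 3.14].

### API

Orientations are given as a rotation vector (axis times angle).
In Python, from bench import readout, vision, env gives the robot as it stands.
- The arm moves only by the tool servo_tool, never from a script. Its argument "commands" is one flat list of numbers, 5 for each row, row after row: the finger opening in mm, from 0 to 87.8, then the shift along the tool's x, y, z normalised to -1 to 1, where 1 is 50 mm, then the turn about the tool's z normalised to -1 to 1, where 1 is 6 degrees. A call has 1 to 10 rows; each row shifts and turns the commanded pose from where the row before left it, along the tool's axes as they then stand; what a row does not reach is not made up. A row lasts 1/8 s, in which the tool goes at most 62.5 mm and 10.7 degrees, less where a joint would pass 70% of its speed; a pose out of reach is approached as far as the arm can. A call with a number of a shift or a turn outside -1 to 1 is refused whole. A call with a gripper value outside its range is refused whole. The fingers move at their own pace and stop on an object; "newtons" is the grip in N (left out, the last holds). Time passes only in rows, so rows that do not move let the fingers close. It gives the time, the measured TCP pose, the force, the opening and the grip force at its end, in the units of the state.
- readout.get_state(): the state, without advancing time (a new reading comes with each control period).
- vision.camera(name): name is "side" or "top" or "wrist"; returns a dict with "img" (480x640x3 uint8, red, green, blue), "intrinsics" (3x3 intrinsics, pixels), "xyz" and "orientation" of the camera in the world. Camera axes: x right, y down, z forward; pixel columns grow to the right and rows downward; lengths in m; the calibration is good to about 2 mm. The wrist camera is an equidistant fisheye: a pixel r from the principal point sees the ray r / f radians off the axis. A picture is of the moment at which its call begins. There is no depth.
- env.hand_in(): hands the job in; it is judged then, once.
Trained networks look in the newest picture that a camera, given by its name, has taken for a name from the list of things; names that differ only in an ending like _2 or _b are one class to them, and where a whole thing is asked for, a point or a joint stands for the part that bears it (a point fixed in the world has none). Each returns a list of dicts, best first, with "score" (0 to 1); they miss things now and then, are a little off and sometimes report something else, mostly with a low value. They report only what shows in the picture. A call takes as long as a camera call. They do not tell look-alikes from the thing itself.
- vision.silhouettes(camera, label): "mask" (480x640 bool, what is visible of it).
- vision.spot_point(camera, label): "point" ([x, y, z] in m, in world coordinates, good to about 4 mm: a listed point, or the origin of a listed thing).
The state is a dict: "t": time; "joint_positions": joint angles; "qvel": joint speeds; "tau": joint torques, N m; "tool_pos": TCP position; "tool_rot": TCP orientation; "contact_force": force on the tool from outside, world axes, zero at the start; "torque": the same for the moment, N m; "gripper_width": opening from 0.0 (shut) to 1.0 (fully open); "gripper_force": force on a finger pad.
Only numpy, scipy, OpenCV 4.12 (cv2) and the standard library are available. Lean on these libraries where they do the work, as an engineer would, in place of code of your own. Each camera call takes 0.05 s, during which the arm holds its last target. There are 200 camera calls.

### The job

Set up the steel gauge stand first: take both rods from the wooden holder and stand each one down through an eye of the stand, fully home in the socket below. Only then sort all the clay rings on the table: thread every ring that goes over a rod down onto the rods, fully home and at most two to a rod, and lay every ring whose bore has shrunk too small flat in the grey tray, on its floor. Leave the glaze jar, the cup and the brush where they are.

Things in the scene. Friction and masses are not known exactly. Their poses are not given: they have to be found in the camera images.
- stand: Fixed steel stand, 100 x 240 mm foot plate, 70 x 240 mm eye plate with its top 62 mm above the table. Origin: centre of its underside; y along its length, z up. Eyes at y = +65 and -65 mm, x = 0. A rod that is home has its lower end 6 mm, its upper end 131 mm above the table, leaving room for two rings, whose undersides then lie 62 and 94 mm above the table.
- eye_left (a point): Centre of the left eye (robot's left is +y of the stand), at the top face of the stand's eye plate, 62 mm above the table; the eye is a round through hole of 19 mm, 12 mm thick, with a vertical axis. A 20 mm socket lies straight below it in the foot plate, its floor 6 mm above the table.
- eye_right (a point): Centre of the right eye (robot's left is +y of the stand), at the top face of the stand's eye plate, 62 mm above the table; the eye is a round through hole of 19 mm, 12 mm thick, with a vertical axis. A 20 mm socket lies straight below it in the foot plate, its floor 6 mm above the table.
- holder: Fixed wooden block 70 x 170 x 45 mm high with two 20 mm upright holes, 35 mm deep, at y = +45 and -45 mm, in which the rods stand. Origin: centre of its underside, z up.
- rod_1: Plain steel gauge rod, 16 mm diameter, 125 mm long, 0.19 kg, both ends tapered to 10.4 mm over the last 4 mm. At the start it stands upright in the wooden holder, 35 mm deep, top at about 135 mm above the table. Origin: centre of its lower end; z along the rod to its upper end.
- rod_2: Plain steel gauge rod, 16 mm diameter, 125 mm long, 0.19 kg, both ends tapered to 10.4 mm over the last 4 mm. At the start it stands upright in the wooden holder, 35 mm deep, top at about 135 mm above the table. Origin: centre of its lower end; z along the rod to its upper end.
- ring_a: Terracotta ring (thick collar), outside diameter 56 mm, 32 mm tall, about 0.12 kg, flat on the table at the start, or absent (None). Origin: centre of its underside, z up along the bore. The bore is either 22 mm (goes freely over a 16 mm rod) or only 10 mm (stops on the rod's tip); outside all rings are alike: look into the bore or try it on a rod.
- ring_b: Terracotta ring (thick collar), outside diameter 56 mm, 32 mm tall, about 0.12 kg, flat on the table at the start, or absent (None). Origin: centre of its underside, z up along the bore. The bore is either 22 mm (goes freely over a 16 mm rod) or only 10 mm (stops on the rod's tip); outside all rings are alike: look into the bore or try it on a rod.
- ring_c: Terracotta ring (thick collar), outside diameter 56 mm, 32 mm tall, about 0.12 kg, flat on the table at the start, or absent (None). Origin: centre of its underside, z up along the bore. The bore is either 22 mm (goes freely over a 16 mm rod) or only 10 mm (stops on the rod's tip); outside all rings are alike: look into the bore or try it on a rod.
- ring_d: Terracotta ring (thick collar), outside diameter 56 mm, 32 mm tall, about 0.12 kg, flat on the table at the start, or absent (None). Origin: centre of its underside, z up along the bore. The bore is either 22 mm (goes freely over a 16 mm rod) or only 10 mm (stops on the rod's tip); outside all rings are alike: look into the bore or try it on a rod.
- ring_e: Terracotta ring (thick collar), outside diameter 56 mm, 32 mm tall, about 0.12 kg, flat on the table at the start, or absent (None). Origin: centre of its underside, z up along the bore. The bore is either 22 mm (goes freely over a 16 mm rod) or only 10 mm (stops on the rod's tip); outside all rings are alike: look into the bore or try it on a rod.
- ring_f: Terracotta ring (thick collar), outside diameter 56 mm, 32 mm tall, about 0.12 kg, flat on the table at the start, or absent (None). Origin: centre of its underside, z up along the bore. The bore is either 22 mm (goes freely over a 16 mm rod) or only 10 mm (stops on the rod's tip); outside all rings are alike: look into the bore or try it on a rod.
- tray: Fixed grey plastic tray for rejects, open on top, 180 (x) x 240 (y) mm outside, walls 5 mm thick and 40 mm high, floor 5 mm. Origin: centre of its underside, z up.
- glaze_jar: Bystander: blue glaze jar, 60 mm across, 80 mm tall, standing; origin at the centre of its underside.
- water_cup: Bystander: white cup, 80 mm across, 100 mm tall, standing; origin at the centre of its underside.
- slip_brush: Bystander: brush 180 mm long, lying; origin at the middle of its underside.
Things that resemble listed ones, but are neither listed nor needed, are in the scene too. What is shaped like the ring_b but purple is not meant.

How it is judged:
By the outcome, as a careful person would: the job done as asked, in the order asked, and still so for the second after the job is handed in, with the robot touching nothing.
Of ring_a, ring_c, ring_d, ring_f only 3 to 4 are there at a start; the rules pass over those that are not, and their reading is None.
Of ring_b, ring_e only 1 to 2 are there at a start; the rules pass over those that are not, and their reading is None.
At some moment in a run one of ring_a, ring_b, ring_c, ring_d, ring_e, ring_f may be knocked a few centimetres aside while the robot is not near it.
It also fails if it takes over 210 s, if anything falls off the work surface, if the arm or the gripper's body presses on something with over 40 N, if the wrist force passes 120 N, or if a joint passes its speed limit or range.

## Working session

There is one attempt and no reset: what is moved stays moved. The work goes in short steps, Python scripts to look and compute and a tool call to move; the robot and the scene stay as the last step left them, time stands still between calls to the robot, and variables do not carry over. Pictures are saved under pics/ and viewed, at most 14 in all, crops included, and the job is handed in when it is done.

Besides the shell and the picture viewer there is one more tool, called in YAML: its name, and indented under it one key for each argument. servo_tool: Moves the arm, as the interface text tells. Its arguments: {"type":"object","properties":{"commands":{"type":"array","items":{"type":"number"}},"newtons":{"type":"number"}},"required":["commands"]}

```bash
ls; mkdir -p pics
python3 - <<'E'
from bench import readout, vision, env
import cv2
print(readout.get_state())
for c in("top","side"):
    d=vision.camera(c); cv2.imwrite(f"pics/{c}0.png",d["img"][:,:,::-1]); print(c,d["intrinsics"],d["xyz"],d["orientation"])
    for l in("stand","eye_left","eye_right","holder","rod_1","ring_a","tray","glaze_jar","water_cup","slip_brush"):
        print(l,[(round(r["score"],2),[round(float(v),3) for v in r["point"]]) for r in vision.spot_point(c,l)])
E
```

```text
pics
{'t': 0.0, 'joint_positions': array([-1.40209419,  0.47775481,  0.02234726,  1.55642857, -0.01152249,
        1.10928198, -0.08313203]), 'qvel': array([-0.00012219, -0.00014146,  0.00046011, -0.00011176,  0.00081734,
        0.00022606,  0.00079839]), 'tau': array([ 2.57079928e-04, -5.82850134e+01,  1.53451625e+00, -2.72616059e+01,
       -5.43889054e-02,  1.70086819e-02,  1.46693565e-04]), 'tool_pos': array([0.18431309, 0.64872494, 0.2146219 ]), 'tool_rot': array([-4.33436784e-01, -3.11141648e+00,  2.73285400e-03]), 'contact_force': array([0.73727678, 0.00765479, 0.40416921]), 'torque': array([-0.05437337,  0.00241359,  0.02940644]), 'gripper_force': 0.0, 'gripper_width': 0.9970998777077599}
top [[507.75778644   0.         333.67528963]
 [  0.         507.75778644 245.43750665]
 [  0.           0.           1.        ]] [ 0.43957592 -0.05474511  0.97116141] [-2.12348959  2.18311285 -0.14637596]
stand [(0.63, [0.616, 0.005, -0.002])]
eye_left [(0.95, [0.613, 0.069, 0.065])]
eye_right [(0.9, [0.621, -0.06, 0.058])]
holder [(0.63, [0.459, 0.216, -0.002]), (0.2, [0.451, 0.175, 0.01
[... 597 characters left out ...]
[0.37067459 0.78233521 0.56743659] [-0.32062427  2.61478236 -1.47542496]
stand [(0.85, [0.613, 0.005, 0.001])]
eye_left [(0.88, [0.614, 0.07, 0.065])]
eye_right [(0.92, [0.615, -0.058, 0.062])]
holder [(0.69, [0.456, 0.223, -0.002]), (0.27, [0.755, 0.046, 0.001])]
rod_1 []
ring_a [(0.95, [0.567, -0.245, 0.001]), (0.93, [0.438, -0.13, -0.001]), (0.93, [0.351, -0.048, 0.001]), (0.89, [0.33, -0.21, 0.001]), (0.82, [0.462, 0.008, 0.003]), (0.65, [0.565, -0.392, 0.002]), (0.57, [0.436, -0.26, 0.001])]
tray [(0.56, [0.609, 0.296, 0.0])]
glaze_jar [(0.83, [0.755, 0.046, 0.003])]
water_cup [(0.62, [0.785, -0.148, -0.002]), (0.56, [0.726, -0.324, -0.001])]
slip_brush [(0.88, [0.725, -0.323, -0.001])]
```

View pics/top0.png

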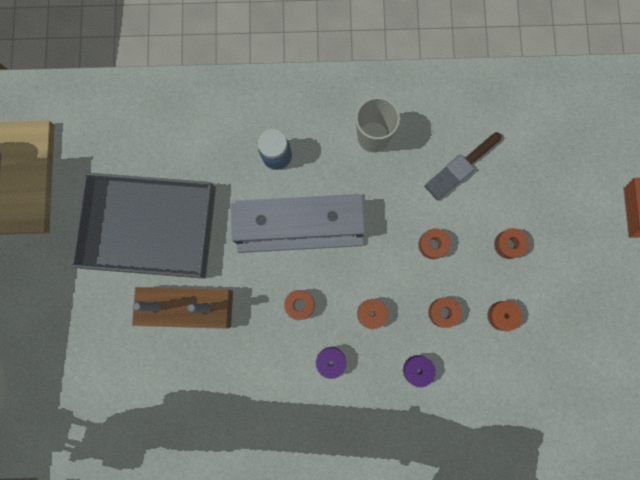

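View pics/side0.png

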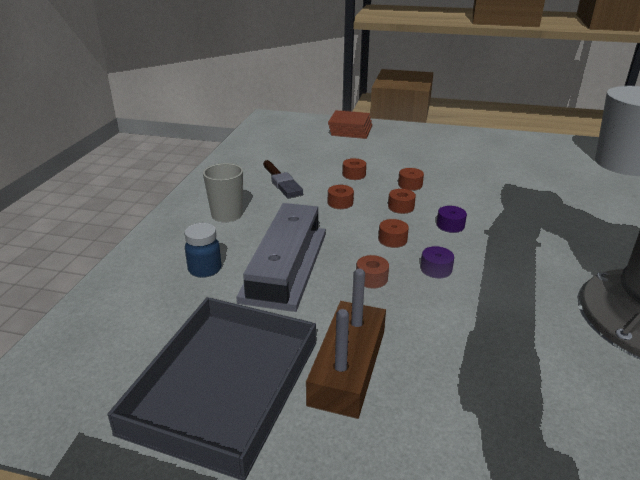

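```bash
cat > h.py <<'E'
from bench import readout, vision, env
import cv2, numpy as np
from scipy.spatial.transform import Rotation as R
from scipy.optimize import least_squares
def proj(d,P):
    M=R.from_rotvec(d["orientation"]).as_matrix(); q=(np.asarray(P)-d["xyz"])@M; p=q@d["intrinsics"].T
    return p[:,:2]/p[:,2:]
def cyl(x,y,r,z0,z1):
    a=np.linspace(0,2*np.pi,40); c=np.c_[x+r*np.cos(a),y+r*np.sin(a)]
    return np.r_[np.c_[c,0*a+z0],np.c_[c,0*a+z1]]
def cent(pts):
    m=cv2.moments(cv2.convexHull(np.float32(pts).reshape(-1,1,2))); return np.array([m["m10"],m["m01"]])/m["m00"],m["m00"]
def fit(d,mask,g,r,z0,z1):
    """xy of an upright cylinder whose hull centroid matches the mask's; also hull-area ratio."""
    c,A=cent(np.argwhere(mask)[:,::-1])
    s=least_squares(lambda p:cent(proj(d,cyl(*p,r,z0,z1)))[0]-c,g,diff_step=1e-3).x
    return s,A/cent(proj(d,cyl(*s,r,z0,z1)))[1]
def red(img):
    h=cv2.cvtColor(img,cv2.COLOR_RGB2HSV); return (((h[...,0]<16)|(h[...,0]>174))&(h[...,1]>110)&(h[...,2]>50))
def rings(cams=("top","side"),z0=0,seeds=None):
    """red rings by colour: seeds -> xy per camera, area ratio"""
    out=[]
    for c in cams:
        d=vision.camera(c); n,L,S,C=cv2.connectedComponentsWithStats(red(d["img"]).astype(np.uint8))
        for i in range(1,n):
            if S[i,4]<150: continue
            try: s,a=fit(d,L==i,[.5,-.1],.028,z0,z0+.032)
            except Exception: continue
            if .8<a<1.25: out.append((c,s.round(4).tolist(),round(a,2)))
    return out
def st():
    s=readout.get_state(); M=R.from_rotvec(s["tool_rot"]).as_matrix()
    print("t",round(s["t"],2),"tcp",s["tool_pos"].round(4),"yaw(x axis)",np.degrees(np.arctan2(M[1,0],M[0,0])).round(2),"tilt",M[2,2].round(4),"F",s["contact_force"].round(1),"w",round(s["gripper_width"]*87.8,1),round(s["gripper_force"],1),"j",s["joint_positions"].round(2)[[0,6]])
    return s,M
def to(p):
    s,M=st(); print("shift (50mm units), tool axes",((np.asarray(p)-s["tool_pos"])@M/.05).round(3))
E
python3 - <<'E'
from h import *
for r in rings(): print(r)
for c in("top","side"):
    d=vision.camera(c)
    for m in vision.silhouettes(c,"rod_1"):
        for z0 in(.045,): print(c,m["score"],m["mask"].sum(),fit(d,m["mask"],[.46,.22],.008,z0,.135))
E
```

```text
('top', [0.5662, -0.2497], 0.83)
('top', [0.5624, -0.3955], 0.84)
('top', [0.4579, 0.0086], 0.84)
('top', [0.4365, -0.2618], 0.84)
('top', [0.4379, -0.1268], 0.84)
('top', [0.4274, -0.3732], 0.85)
('side', [0.5628, -0.393], 0.83)
('side', [0.5664, -0.248], 0.85)
('side', [0.4386, -0.1261], 0.86)
top 0.72 188 (array([0.45600057, 0.17588671]), 0.8508592834078212)
top 0.58 257 (array([0.4610417 , 0.26428104]), 0.9839514257979906)
side 0.94 756 (array([0.46115399, 0.27285479]), 0.9534651474147846)
side 0.74 742 (array([ 4.29531690e-01, -3.45562161e-04]), 1.4544618775037077)
side 0.72 6146 (array([0.58219872, 0.11768438]), 11.236226112144662)
side 0.69 626 (array([0.45613831, 0.18251964]), 0.9556850713364379)
```

servo_tool:
  commands: [87.8,0,0,-0.5,0.9,87.8,0,0,0,0.9,87.8,0,0,0,0.83]

```text
t: 1.78
tool_pos: [0.1845, 0.6495, 0.241]
tool_rot: [-0.861, -3.021, -0.001]
contact_force: [-0.2, -1.1, 0.3]
gripper_width: 0.998
gripper_force: 0.0
```

servo_tool:
  commands: [87.8,0,0,0,-1,87.8,0,0,0,-1,87.8,0,0,0,-1,87.8,0,0,0,-1,87.8,0,0,0,-1,87.8,0,0,0,-0.3]

```text
t: 2.52
tool_pos: [0.1845, 0.6493, 0.2406]
tool_rot: [0.005, -3.141, -0.0]
contact_force: [-0.6, -0.4, -0.5]
gripper_width: 1.001
gripper_force: 0.0
```

servo_tool:
  commands: [60,-0.6,-0.8,0,0,60,-0.6,-0.8,0,0,60,-0.6,-0.8,0,0,60,-0.6,-0.8,0,0,60,-0.6,-0.8,0,0,60,-0.6,-0.8,0,0,60,-0.6,-0.8,0,0,60,-0.6,-0.8,0,0,60,-0.6,-0.8,0,0,60,0,0,0,0]

```text
t: 3.78
tool_pos: [0.4581, 0.2859, 0.2409]
tool_rot: [0.01, 3.14, -0.002]
contact_force: [-0.2, 0.2, -0.2]
gripper_width: 0.682
gripper_force: 0.0
```

Run:
```python
from h import *
to([.461,.267,.25])
d=vision.camera("wrist"); cv2.imwrite("pics/w1.png",d["img"][:,:,::-1]); print(d["xyz"],d["orientation"],d["intrinsics"])
```

```text
t 3.77 tcp [0.4581 0.2859 0.2409] yaw(x axis) 179.65 tilt -1.0 F [-0.2  0.2 -0.2] w 59.8 0.0 j [-0.8   0.93]
shift (50mm units), tool axes [-0.06  -0.378 -0.182]
[0.37712146 0.28629551 0.4102827 ] [2.06489551 2.05322817 0.30951836] [[371.64829954   0.         325.25846425]
 [  0.         371.64829954 246.7961656 ]
 [  0.           0.           1.        ]]
```

View pics/w1.png

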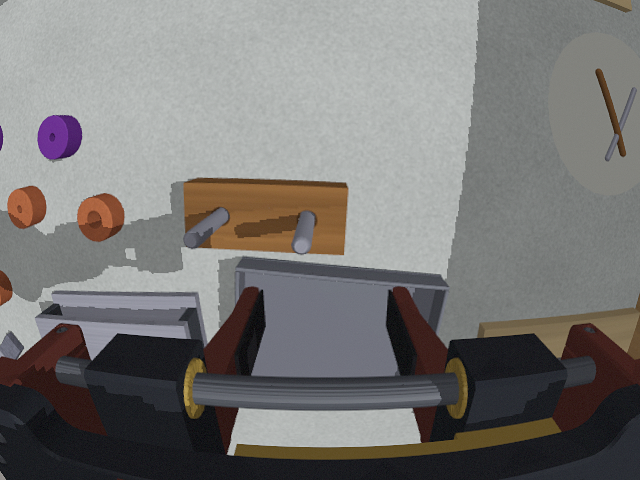

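The wrist view shows the rod tops at about (302,247) and (190,242), between and ahead of the fingers.

```bash
cat >> h.py <<'E'
def wray(d,uv,z):
    K=d["intrinsics"]; v=np.array([(uv[0]-K[0,2]),(uv[1]-K[1,2])])/K[0,0]; r=np.hypot(*v)
    ray=R.from_rotvec(d["orientation"]).apply(np.r_[v/r*np.sin(r),np.cos(r)] if r>0 else [0,0,1.])
    return (d["xyz"]+ray*(z-d["xyz"][2])/ray[2]).round(4)
E
python3 - <<'E'
from h import *
d=vision.camera("wrist")
print(wray(d,(302,247),.135),wray(d,(190,242),.135),wray(d,(307,214),.045),wray(d,(222,212),.045))
E
```

```text
[0.4607 0.2702 0.135 ] [0.4563 0.179  0.135 ] [0.4538 0.2699 0.045 ] [0.4507 0.1821 0.045 ]
```

servo_tool:
  commands: [60,-0.06,-0.34,0,0.06,60,0,0,0.9,0,60,0,0,0.9,0,60,0,0,0.9,0,60,0,0,0,0,8,0,0,0,0,8,0,0,0,0,8,0,0,0,0,8,0,0,0,0]
  newtons: 40

```text
t: 5.0
tool_pos: [0.4588, 0.2733, 0.1063]
tool_rot: [0.005, 3.141, 0.001]
contact_force: [0.4, -0.5, 0.9]
gripper_width: 0.27
gripper_force: 0.0
```

```bash
python3 -c "
from h import *
to([.461,.269,.105])"
```

```text
t 5.0 tcp [0.4588 0.2733 0.1063] yaw(x axis) 179.8 tilt -1.0 F [ 0.4 -0.5  0.9] w 23.7 0.0 j [-0.76  0.98]
shift (50mm units), tool axes [-0.044 -0.086  0.026]
```

servo_tool:
  commands: [24,-0.05,-0.08,0.02,0,8,0,0,0,0,8,0,0,0,0,8,0,0,0,0,8,0,0,0,0]

```text
t: 5.62
tool_pos: [0.461, 0.2688, 0.1045]
tool_rot: [-0.006, -3.141, 0.001]
contact_force: [0.2, -1.6, 0.9]
gripper_width: 0.173
gripper_force: 40.0
```

```bash
python3 -c "
from h import *
to([.461,.269,.105])"
```

```text
t 5.62 tcp [0.461  0.2688 0.1045] yaw(x axis) 179.8 tilt -1.0 F [ 0.2 -1.6  0.9] w 15.2 40.0 j [-0.75  0.99]
shift (50mm units), tool axes [-0.001  0.004 -0.01 ]
```

servo_tool:
  commands: [8,0,0,-0.6,0,8,0,0,-0.9,0,8,0,0,-0.9,0,8,0,0,-0.7,0,8,-0.6,-0.8,0,0,8,-0.6,-0.8,0,0,8,-0.6,-0.8,0,0,8,-0.6,-0.8,0,0,8,-0.6,-0.8,0,0,8,0,0,0,0]

```text
t: 6.88
tool_pos: [0.6117, 0.0638, 0.259]
tool_rot: [0.016, 3.141, -0.004]
contact_force: [0.4, 0.7, -1.8]
gripper_width: 0.173
gripper_force: 40.0
```

Run:
```python
from h import *
to([.6135,.0695,.185])
d=vision.camera("side"); cv2.imwrite("pics/s1.png",cv2.resize(d["img"][100:340,180:500,::-1],None,fx=2,fy=2))
for c in("top","side"):
  vision.camera(c)
  for l in("eye_left","eye_right"): print(c,l,[(round(r["score"],2),[round(float(v),4) for v in r["point"]]) for r in vision.spot_point(c,l)])
```

```text
t 6.88 tcp [0.6117 0.0638 0.259 ] yaw(x axis) 179.41 tilt -1.0 F [ 0.4  0.7 -1.8] w 15.2 40.0 j [-0.44  1.45]
shift (50mm units), tool axes [-0.035  0.117  1.48 ]
top eye_left [(0.88, [0.6147, 0.0704, 0.0588])]
top eye_right [(0.62, [0.6207, -0.0638, 0.0588])]
side eye_left [(0.59, [0.6122, 0.0702, 0.0627]), (0.22, [0.4604, 0.0044, -0.0013])]
side eye_right [(0.83, [0.6154, -0.0573, 0.0643])]
```

View pics/s1.png

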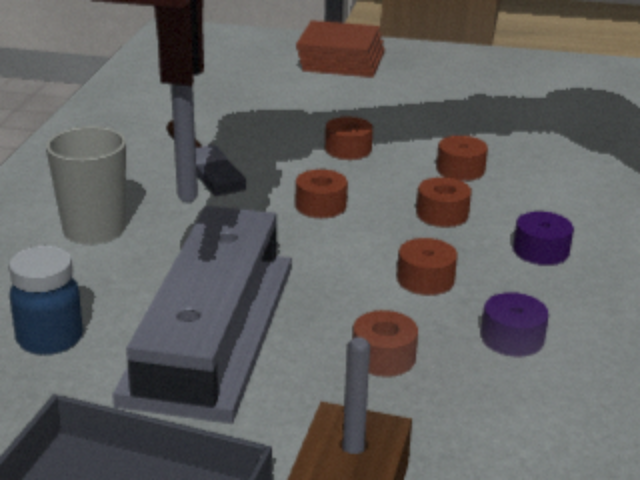

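Side crop: the rod hangs upright in the gripper, eyes at crop (189,315) and (229,238), i.e. full-image (274.5,257.5) and (294.5,219).

```bash
cat >> h.py <<'E'
def pray(d,uv,z):
    ray=R.from_rotvec(d["orientation"]).apply(np.linalg.inv(d["intrinsics"])@np.r_[uv,1.]); return (d["xyz"]+ray*(z-d["xyz"][2])/ray[2]).round(4)
def hole(img,uv,h=12):
    u,v=map(int,uv); g=img[v-h:v+h+1,u-h:u+h+1].astype(float).mean(2); t=(g.min()+np.median(g))/2
    n,L,S,C=cv2.connectedComponentsWithStats((g<t).astype(np.uint8)); i=min(range(1,n),key=lambda i:np.hypot(*(C[i]-h))+ (99 if S[i,4]<8 else 0)); return C[i]+[u-h,v-h],S[i,4]
E
python3 - <<'E'
from h import *
i0=cv2.imread("pics/top0.png"); s0=cv2.imread("pics/side0.png")
d=vision.camera("top")
for uv in((261,220),(332,216)): c,n=hole(i0,uv); print(c,n,pray(d,c,.062))
d=vision.camera("side")
for uv in((274,257),(294,219)): c,n=hole(s0,uv); print(c,n,pray(d,c,.062))
for im,c in((d,"side"),):
    for m in vision.silhouettes(c,"rod_1"):
        y,x=np.nonzero(m["mask"]); print(m["score"],len(x),x.min(),x.max(),y.min(),y.max(), x[y>y.max()-4].mean())
p=readout.get_state()["tool_pos"]; print(proj(d,[p-[0,0,.0945],p-[0,0,.0]]))
E
```

```text
[260.58024691 219.64197531] 81 [0.6125 0.073  0.062 ]
[332.14117647 215.61176471] 85 [ 0.6163 -0.0574  0.062 ]
[276.34782609 257.65217391] 23 [0.6085 0.0742 0.062 ]
[293.08333333 218.5       ] 36 [ 0.6165 -0.0553  0.062 ]
0.9 638 265 278 143 202 273.37931034482756
0.56 652 351 364 269 326 356.3076923076923
[[273.95983324 200.45868731]
 [271.52240995 143.22247892]]
```

servo_tool:
  commands: [8,-0.03,0.14,0.6,0.1,8,0,0,0.6,0,8,0,0,0.6,0,8,0,0,0,0,8,0,0,0,0]

```text
t: 8.0
tool_pos: [0.6126, 0.0757, 0.1708]
tool_rot: [0.022, 3.14, 0.001]
contact_force: [0.3, -0.3, -1.3]
gripper_width: 0.173
gripper_force: 40.0
```

Run:
```python
from h import *
to([.613,.071,.15])
d=vision.camera("wrist"); cv2.imwrite("pics/w2.png",d["img"][:,:,::-1])
```

```text
t 8.0 tcp [0.6126 0.0757 0.1708] yaw(x axis) 179.2 tilt -1.0 F [ 0.3 -0.3 -1.3] w 15.2 40.0 j [-0.43  1.46]
shift (50mm units), tool axes [-0.01  -0.095  0.416]
```

View pics/w2.png

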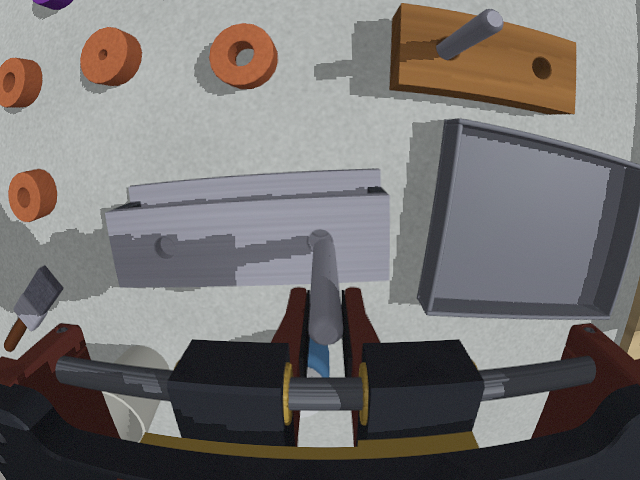

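The wrist view shows the rod's lower end just over the left eye at about (319,240); the right eye is at (165,246).

Run:
```python
from h import *
d=vision.camera("wrist"); print(wray(d,(165.5,246),.062),wray(d,(319.5,239),.062))
for l in("eye_left","eye_right"): print(l,[(round(r["score"],2),[round(float(v),4) for v in r["point"]]) for r in vision.spot_point("wrist",l)])
to([.613,.071,.15])
```

```text
[ 0.6156 -0.0581  0.062 ] [0.6118 0.071  0.062 ]
eye_left [(0.71, [0.6114, 0.0721, 0.0586]), (0.49, [0.6155, 0.0083, 0.0018])]
eye_right [(0.61, [0.6171, -0.0587, 0.0641])]
t 8.2 tcp [0.6126 0.0757 0.1709] yaw(x axis) 179.2 tilt -1.0 F [-0.  -0.4 -1.3] w 14.8 40.0 j [-0.43  1.46]
shift (50mm units), tool axes [-0.008 -0.094  0.418]
```

servo_tool:
  commands: [8,0,-0.085,0,0,8,0,0,0,0,8,0,0,0.15,0,8,0,0,0.15,0,8,0,0,0.12,0,8,0,0,0,0]

```text
t: 8.95
tool_pos: [0.6113, 0.0713, 0.1477]
tool_rot: [-0.022, -3.14, 0.0]
contact_force: [-0.4, 0.9, -2.0]
gripper_width: 0.171
gripper_force: 40.0
```

```bash
python3 -c "
from h import *
to([.6125,.0715,.1])"
```

```text
t 8.95 tcp [0.6113 0.0713 0.1477] yaw(x axis) 179.21 tilt -1.0 F [-0.4  0.9 -2. ] w 15.0 40.0 j [-0.42  1.47]
shift (50mm units), tool axes [-0.024  0.004  0.954]
```

servo_tool:
  commands: [8,-0.01,0,0.25,0,8,0,0,0.25,0,8,0,0,0.2,0,8,0,0,0.1,0,8,0,0,0.08,0,8,0,0,0.06,0,8,0,0,0,0]

```text
t: 9.82
tool_pos: [0.6122, 0.0713, 0.1015]
tool_rot: [-0.022, -3.141, -0.0]
contact_force: [0.1, -0.2, -1.1]
gripper_width: 0.169
gripper_force: 40.0
```

```bash
python3 -c "
from h import *
to([.6125,.0715,.1005])"
```

```text
t 9.82 tcp [0.6122 0.0713 0.1015] yaw(x axis) 179.2 tilt -1.0 F [ 0.1 -0.2 -1.1] w 14.9 40.0 j [-0.41  1.49]
shift (50mm units), tool axes [-0.005  0.004  0.02 ]
```

servo_tool:
  commands: [40,0,0,0.01,0,40,0,0,0,0,40,0,0,0,0,40,0,0,-0.9,0,40,0,0,-0.9,0,40,0,0,-0.9,0,40,0.8,0.5,0,0.13,50,0.8,0.5,0,0,50,0.8,0.5,0,0,50,0.7,0.6,0,0]

```text
t: 11.08
tool_pos: [0.4585, 0.1804, 0.2364]
tool_rot: [0.044, 3.141, 0.001]
contact_force: [0.9, 0.8, -0.4]
gripper_width: 0.566
gripper_force: 0.0
```

```bash
python3 -c "
from h import *
to([.4563,.179,.105])
d=vision.camera('side')
for m in vision.silhouettes('side','rod_1'):
    y,x=np.nonzero(m['mask']); print(m['score'],len(x),y.min(),y.max(),x.mean())
print(proj(d,[[.6125,.0715,.131],[.6125,.0715,.062]]))
d=vision.camera('wrist')
for r in vision.spot_point('wrist','rod_1'): print(r)
for r in vision.silhouettes('wrist','rod_1'):
    y,x=np.nonzero(r['mask']); print(r['score'],x.min(),x.max(),y.min(),y.max(),len(x))
cv2.imwrite('pics/w3.png',d['img'][:,:,::-1])
"
```

```text
t 11.07 tcp [0.4585 0.1804 0.2364] yaw(x axis) 178.39 tilt -1.0 F [ 0.9  0.8 -0.4] w 49.7 0.0 j [-0.7   1.08]
shift (50mm units), tool axes [ 0.045 -0.031  2.627]
0.74 695 268 326 357.705035971223
0.68 366 219 259 273.10109289617486
[[272.87473774 220.08431345]
 [274.49841188 256.42852687]]
{'point': [0.4579, 0.179, 0.0083], 'score': 0.71}
0.96 306 327 209 252 779
```

View pics/w3.png

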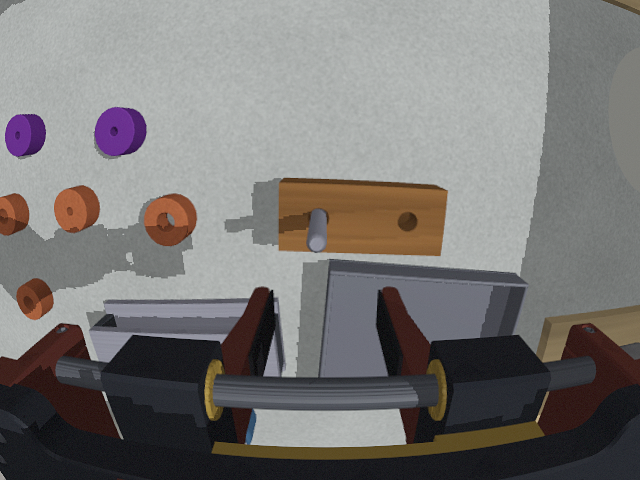

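The wrist view shows the second rod's top at about (317,244), between the fingers' line.

```bash
python3 -c "
from h import *
d=vision.camera('wrist'); p=wray(d,(317,244),.135); print(p); to([p[0],p[1],.105])"
```

```text
[0.4608 0.173  0.135 ]
t 11.38 tcp [0.4607 0.1792 0.2363] yaw(x axis) 178.34 tilt -1.0 F [ 0.1  0.  -0.1] w 50.0 0.0 j [-0.69  1.09]
shift (50mm units), tool axes [-0.003 -0.123  2.626]
```

servo_tool:
  commands: [50,0.07,-0.05,0,-0.26,50,0,0,0.9,0,50,0,0,0.9,0,50,0,0,0.83,0,30,0,0,0,0,8,0,0,0,0,8,0,0,0,0,8,0,0,0,0,8,0,0,0,0,8,0,0,0,0]

```text
t: 12.62
tool_pos: [0.4575, 0.178, 0.1059]
tool_rot: [0.001, 3.139, 0.002]
contact_force: [-0.1, -0.5, 6.8]
gripper_width: 0.172
gripper_force: 40.0
```

```bash
python3 -c "
from h import *
to([.6163,-.0585,.26])
d=vision.camera('wrist'); cv2.imwrite('pics/w4.png',d['img'][:,:,::-1])"
```

```text
t 12.62 tcp [0.4575 0.178  0.1059] yaw(x axis) 179.98 tilt -1.0 F [-0.1 -0.5  6.8] w 15.1 40.0 j [-0.66  1.16]
shift (50mm units), tool axes [-3.185 -4.725 -3.081]
```

servo_tool:
  commands: [8,0,0,-0.6,0,8,0,0,-0.9,0,8,0,0,-0.9,0,8,0,0,-0.7,0,8,-0.53,-0.79,0,0,8,-0.53,-0.79,0,0,8,-0.53,-0.79,0,0,8,-0.53,-0.79,0,0,8,-0.53,-0.79,0,0,8,-0.53,-0.79,0,0]

```text
t: 13.92
tool_pos: [0.6156, -0.0605, 0.2594]
tool_rot: [0.0, -3.141, -0.001]
contact_force: [0.6, 0.5, -1.8]
gripper_width: 0.171
gripper_force: 40.0
```

servo_tool:
  commands: [8,0,0,0,0,8,0,0,0,0]

```text
t: 14.18
tool_pos: [0.6146, -0.0588, 0.2591]
tool_rot: [-0.0, -3.14, -0.001]
contact_force: [0.1, -0.5, -2.4]
gripper_width: 0.173
gripper_force: 40.0
```

```bash
python3 -c "
from h import *
to([.6163,-.0585,.17])
d=vision.camera('side'); p=readout.get_state()['tool_pos']; print(proj(d,[p-[0,0,.0959]]))
for m in vision.silhouettes('side','rod_1'):
    y,x=np.nonzero(m['mask']); print(m['score'],len(x),y.min(),y.max(),x[y>y.max()-4].mean())
"
```

```text
t 14.18 tcp [ 0.6146 -0.0588  0.2591] yaw(x axis) 179.99 tilt -1.0 F [ 0.1 -0.5 -2.4] w 15.2 40.0 j [-0.31  1.7 ]
shift (50mm units), tool axes [-0.036  0.005  1.782]
[[293.4186583  167.47704703]]
0.94 505 114 169 293.6666666666667
0.7 374 219 260 273.56666666666666
```

servo_tool:
  commands: [8,-0.03,0,0.6,0,8,0,0,0.6,0,8,0,0,0.5,0,8,0,0,0,0,8,0,0,0.15,0,8,0,0,0.15,0,8,0,0,0.15,0,8,0,0,0,0]

```text
t: 15.28
tool_pos: [0.6164, -0.0593, 0.1515]
tool_rot: [-0.0, -3.141, -0.0]
contact_force: [-1.3, 0.8, -2.5]
gripper_width: 0.173
gripper_force: 40.0
```

```bash
python3 -c "
from h import *
to([.6163,-.0585,.102])"
```

```text
t 15.28 tcp [ 0.6164 -0.0593  0.1515] yaw(x axis) 179.98 tilt -1.0 F [-1.3  0.8 -2.5] w 15.2 40.0 j [-0.28  1.74]
shift (50mm units), tool axes [0.002 0.016 0.99 ]
```

servo_tool:
  commands: [8,0,0,0.25,0,8,0,0,0.25,0,8,0,0,0.2,0,8,0,0,0.1,0,8,0,0,0.1,0,8,0,0,0.06,0,8,0,0,0,0,8,0,0,0,0]

```text
t: 16.27
tool_pos: [0.6167, -0.0595, 0.1042]
tool_rot: [0.001, 3.141, 0.0]
contact_force: [-0.2, 0.1, -2.5]
gripper_width: 0.167
gripper_force: 40.0
```

```bash
python3 -c "
from h import *
to([.6163,-.0585,.102])"
```

```text
t 16.27 tcp [ 0.6167 -0.0595  0.1042] yaw(x axis) 179.98 tilt -1.0 F [-0.2  0.1 -2.5] w 14.7 40.0 j [-0.26  1.77]
shift (50mm units), tool axes [0.009 0.021 0.044]
```

servo_tool:
  commands: [40,0,0,0.04,0,40,0,0,0,0,40,0,0,0,0,80,0,0,-0.9,0,80,0,0,-0.9,0,80,0.25,-0.9,0,0,80,0.25,-0.95,0,0,80,0.25,-0.95,0,0,80,0.25,-0.95,0,0,80,0,0,0,0]

```text
t: 17.52
tool_pos: [0.5645, -0.2524, 0.1926]
tool_rot: [-0.013, -3.142, 0.004]
contact_force: [0.1, 0.6, 0.2]
gripper_width: 0.91
gripper_force: 0.0
```

servo_tool:
  commands: [80,0,0,0,0]

```text
t: 17.65
tool_pos: [0.5669, -0.2464, 0.192]
tool_rot: [0.0, 3.141, 0.001]
contact_force: [0.7, 0.2, 0.8]
gripper_width: 0.911
gripper_force: 0.0
```

Run:
```python
from h import *
to([.566,-.249,.018])
for r in rings(): print(r)
d=vision.camera('side')
for m in vision.silhouettes('side','rod_1'):
    y,x=np.nonzero(m['mask']); print(m['score'],len(x),y.min(),y.max(),x.mean())
print(proj(d,[[.6163,-.0585,.131],[.6163,-.0585,.062]]))
```

```text
t 17.65 tcp [ 0.5669 -0.2464  0.192 ] yaw(x axis) 179.98 tilt -1.0 F [0.7 0.2 0.8] w 80.0 0.0 j [-0.01  2.06]
shift (50mm units), tool axes [ 0.019 -0.055  3.481]
('top', [0.4579, 0.0086], 0.84)
('top', [0.4378, -0.1267], 0.84)
('side', [0.5626, -0.3942], 0.83)
('side', [0.5665, -0.2478], 0.86)
('side', [0.4386, -0.1261], 0.86)
('side', [0.4591, 0.0075], 0.83)
0.84 309 185 221 293.126213592233
[[292.92156654 183.94213501]
 [293.66325249 217.65151138]]
```

servo_tool:
  commands: [80,0.01,-0.05,0.8,0,80,0,0,0.85,0,80,0,0,0.85,0,80,0,0,0.85,0,80,0,0,0.13,0,80,0,0,0,0,50,0,0,0,0,50,0,0,0,0,50,0,0,0,0,50,0,0,0,0]
  newtons: 25

```text
t: 19.1
tool_pos: [0.5668, -0.2497, 0.0191]
tool_rot: [0.001, 3.14, -0.0]
contact_force: [-1.1, 0.3, 6.9]
gripper_width: 0.629
gripper_force: 25.0
```

```bash
python3 -c "
from h import *
to([.6163,-.0585,.19])"
```

```text
t 19.1 tcp [ 0.5668 -0.2497  0.0191] yaw(x axis) 179.98 tilt -1.0 F [-1.1  0.3  6.9] w 55.3 25.0 j [0.07 2.16]
shift (50mm units), tool axes [-0.993  3.824 -3.417]
```

servo_tool:
  commands: [50,0,0,-0.6,0,50,0,0,-0.95,0,50,0,0,-0.95,0,50,0,0,-0.92,0,50,-0.25,0.95,0,0,50,-0.25,0.95,0,0,50,-0.25,0.95,0,0,50,-0.25,0.95,0,0,50,0,0,0,0,50,0,0,0,0]

```text
t: 20.35
tool_pos: [0.6157, -0.06, 0.1888]
tool_rot: [-0.001, -3.141, 0.001]
contact_force: [-0.1, 0.6, -1.2]
gripper_width: 0.629
gripper_force: 25.0
```

Run:
```python
from h import *
s,M=st(); to([.6163,-.0585,.15])
z=s["tool_pos"][2]-.0191
d=vision.camera("side"); n,L,S,C=cv2.connectedComponentsWithStats(red(d["img"]).astype(np.uint8))
for i in range(1,n):
    if S[i,4]>150:
        f,a=fit(d,L==i,s["tool_pos"][:2],.028,z,z+.032)
        if np.hypot(*(f-s["tool_pos"][:2]))<.04: print(f-s["tool_pos"][:2],a)
d=vision.camera("wrist"); cv2.imwrite('pics/w5.png',d['img'][:,:,::-1])
```

```text
t 20.35 tcp [ 0.6157 -0.06    0.1888] yaw(x axis) 179.98 tilt -1.0 F [-0.1  0.6 -1.2] w 55.3 25.0 j [-0.3   1.73]
t 20.35 tcp [ 0.6157 -0.06    0.1888] yaw(x axis) 179.98 tilt -1.0 F [-0.1  0.6 -1.2] w 55.3 25.0 j [-0.3   1.73]
shift (50mm units), tool axes [-0.013  0.03   0.776]
[-0.00132757  0.00319124] 0.8473345603189402
```

View pics/w5.png

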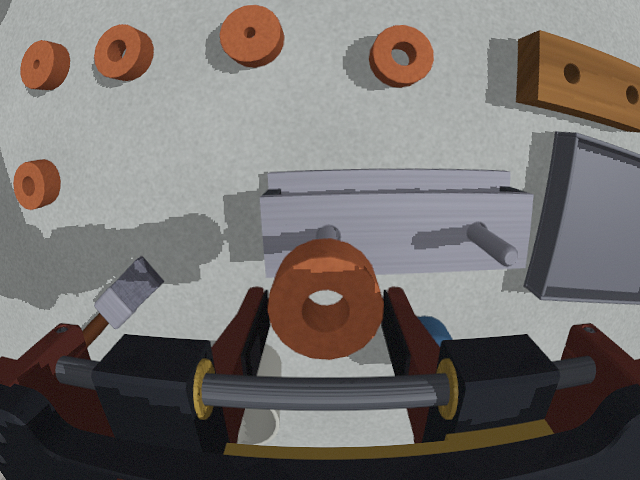

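The wrist view shows the wide-bored ring (about (325,300)) held, centred over the right rod.

servo_tool:
  commands: [50,-0.015,0.02,0.4,0,50,0,0,0.3,0,50,0,0,0.15,0,50,0,0,0.15,0,50,0,0,0,0]

```text
t: 21.08
tool_pos: [0.6167, -0.0586, 0.1387]
tool_rot: [-0.001, -3.141, 0.0]
contact_force: [-0.5, 0.4, -1.3]
gripper_width: 0.634
gripper_force: 25.0
```

```bash
python3 -c "
from h import *
to([.6165,-.059,.082])"
```

```text
t 21.07 tcp [ 0.6167 -0.0586  0.1387] yaw(x axis) 179.97 tilt -1.0 F [-0.5  0.4 -1.3] w 55.6 25.0 j [-0.28  1.75]
shift (50mm units), tool axes [ 0.003 -0.008  1.133]
```

servo_tool:
  commands: [50,0,0,0.3,0,50,0,0,0.3,0,50,0,0,0.3,0,50,0,0,0.13,0,50,0,0,0.08,0,50,0,0,0,0,50,0,0,0,0]

```text
t: 21.95
tool_pos: [0.6173, -0.0585, 0.084]
tool_rot: [0.001, 3.141, 0.0]
contact_force: [-0.4, -0.0, -1.1]
gripper_width: 0.633
gripper_force: 25.0
```

servo_tool:
  commands: [80,0,0,0,0,80,0,0,0,0,80,0,0,0,0,80,0,0,-0.8,0,80,0,0,-0.9,0,80,0.7,-0.7,-0.5,0,80,0.72,-0.84,0,0,80,0.72,-0.84,0,0,80,0.72,-0.84,0,0,80,0.72,-0.84,0,0]

```text
t: 23.2
tool_pos: [0.4367, -0.2627, 0.1939]
tool_rot: [0.001, 3.141, -0.0]
contact_force: [1.2, -0.9, -0.3]
gripper_width: 0.913
gripper_force: 0.0
```

servo_tool:
  commands: [80,0,0,0,0,80,0,0,0,0]

```text
t: 23.45
tool_pos: [0.4384, -0.261, 0.1937]
tool_rot: [0.001, 3.141, 0.001]
contact_force: [0.6, 0.1, -0.3]
gripper_width: 0.912
gripper_force: 0.0
```

Run:
```python
from h import *
to([.4365,-.2618,.019])
for r in rings(): print(r)
print("on stand");
for r in rings(z0=.062): print(r)
```

```text
t 23.45 tcp [ 0.4384 -0.261   0.1937] yaw(x axis) 179.98 tilt -1.0 F [ 0.6  0.1 -0.3] w 80.1 0.0 j [-0.    2.13]
shift (50mm units), tool axes [ 0.04  -0.017  3.495]
('top', [0.6292, -0.0574], 0.94)
('top', [0.5624, -0.3955], 0.84)
('top', [0.4579, 0.0086], 0.84)
('top', [0.4378, -0.1267], 0.84)
('side', [0.5627, -0.3931], 0.83)
('side', [0.6479, -0.1624], 1.11)
('side', [0.4385, -0.126], 0.86)
('side', [0.4593, 0.0074], 0.82)
on stand
('top', [0.617, -0.0571], 0.82)
('side', [0.6167, -0.0563], 0.88)
```

servo_tool:
  commands: [80,0.03,-0.01,0.8,0,80,0,0,0.85,0,80,0,0,0.85,0,80,0,0,0.85,0,80,0,0,0.14,0,80,0,0,0,0,50,0,0,0,0,50,0,0,0,0,50,0,0,0,0,50,0,0,0,0]

```text
t: 24.9
tool_pos: [0.437, -0.2621, 0.0199]
tool_rot: [0.0, 3.14, -0.0]
contact_force: [-0.6, 1.2, 7.5]
gripper_width: 0.617
gripper_force: 25.0
```

```bash
python3 -c "
from h import *
to([.6122,.0713,.19])"
```

```text
t 24.9 tcp [ 0.437  -0.2621  0.0199] yaw(x axis) 179.98 tilt -1.0 F [-0.6  1.2  7.5] w 54.2 25.0 j [0.12 2.31]
shift (50mm units), tool axes [-3.507  6.668 -3.399]
```

servo_tool:
  commands: [50,0,0,-0.6,0,50,0,0,-0.95,0,50,0,0,-0.95,0,50,0,0,-0.9,0,50,-0.44,0.83,0,0,50,-0.44,0.84,0,0,50,-0.44,0.83,0,0,50,-0.44,0.84,0,0,50,-0.44,0.83,0,0,50,-0.44,0.84,0,0]

```text
t: 26.15
tool_pos: [0.5687, -0.0101, 0.189]
tool_rot: [-0.001, -3.141, -0.0]
contact_force: [0.6, -0.8, 0.2]
gripper_width: 0.614
gripper_force: 25.0
```

servo_tool:
  commands: [50,-0.44,0.83,0,0,50,-0.43,0.83,0,0,50,0,0,0,0,50,0,0,0,0]

```text
t: 26.65
tool_pos: [0.6114, 0.0707, 0.1887]
tool_rot: [-0.001, -3.141, 0.001]
contact_force: [-1.0, -0.3, -1.8]
gripper_width: 0.62
gripper_force: 25.0
```

```bash
cat >> h.py <<'E'
def held(dz):
    s=readout.get_state(); p=s["tool_pos"]; z=p[2]-dz
    for c in("side","top"):
        d=vision.camera(c); n,L,S,C=cv2.connectedComponentsWithStats(red(d["img"]).astype(np.uint8))
        for i in range(1,n):
            if S[i,4]>150:
                f,a=fit(d,L==i,p[:2],.028,z,z+.032)
                if np.hypot(*(f-p[:2]))<.04: print("held",c,(f-p[:2]).round(4),a)
E
python3 - <<'E'
from h import *
to([.6122,.0713,.15]); held(.0199)
E
```

```text
t 26.65 tcp [0.6114 0.0707 0.1887] yaw(x axis) 179.96 tilt -1.0 F [-1.  -0.3 -1.8] w 54.4 25.0 j [-0.49  1.51]
shift (50mm units), tool axes [-0.016  0.012  0.774]
held side [-0.023   0.0233] 1.3752753818789785
held top [-0.0175  0.0004] 0.25298925368401676
```

Run:
```python
from h import *
d=vision.camera("wrist"); e=vision.camera("side")
cv2.imwrite('pics/w6.png',np.hstack([d['img'][200:440,200:460],cv2.resize(e['img'][120:280,220:380],(240,240))])[:,:,::-1])
```

```text
(no output)
```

View pics/w6.png

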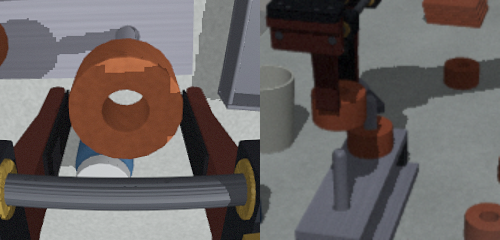

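The held ring sits in the fingers exactly as the first one did (same pixel box 268–382 × 238–358), rod ahead below; centred.

servo_tool:
  commands: [50,-0.015,0.01,0.4,0,50,0,0,0.3,0,50,0,0,0.15,0,50,0,0,0.15,0,50,0,0,0,0]

```text
t: 27.48
tool_pos: [0.6125, 0.072, 0.1387]
tool_rot: [-0.001, -3.141, 0.0]
contact_force: [0.2, -0.6, -1.5]
gripper_width: 0.615
gripper_force: 25.0
```

```bash
python3 -c "
from h import *
to([.6122,.0713,.082])"
```

```text
t 27.48 tcp [0.6125 0.072  0.1387] yaw(x axis) 179.98 tilt -1.0 F [ 0.2 -0.6 -1.5] w 54.0 25.0 j [-0.48  1.53]
shift (50mm units), tool axes [ 0.006 -0.013  1.133]
```

servo_tool:
  commands: [50,0,0,0.3,0,50,0,0,0.3,0,50,0,0,0.3,0,50,0,0,0.13,0,50,0,0,0.07,0,50,0,0,0,0,50,0,0,0,0]

```text
t: 28.35
tool_pos: [0.6132, 0.072, 0.0845]
tool_rot: [0.001, 3.141, 0.0]
contact_force: [-0.6, 0.3, -0.5]
gripper_width: 0.616
gripper_force: 25.0
```

servo_tool:
  commands: [80,0,0,0,0,80,0,0,0,0,80,0,0,0,0,80,0,0,-0.8,0,80,0,0,-0.9,0,80,0.77,-0.31,-0.5,0,80,0.77,-0.32,0,0,80,0.77,-0.32,0,0,80,0.77,-0.32,0,0,80,0,0,0,0]

```text
t: 29.6
tool_pos: [0.4562, 0.0073, 0.1941]
tool_rot: [-0.004, -3.14, -0.001]
contact_force: [0.2, -0.1, -0.9]
gripper_width: 0.915
gripper_force: 0.0
```

servo_tool:
  commands: [80,0,0,0,0]

```text
t: 29.72
tool_pos: [0.4597, 0.009, 0.1946]
tool_rot: [0.0, 3.14, 0.001]
contact_force: [0.1, 0.8, -0.4]
gripper_width: 0.915
gripper_force: 0.0
```

Run:
```python
from h import *
to([.458,.0083,.019])
for r in rings(): print(r)
print("on stand");
for r in rings(z0=.062): print(r)
```

```text
t 29.73 tcp [0.4597 0.009  0.1946] yaw(x axis) 179.99 tilt -1.0 F [ 0.1  0.8 -0.4] w 80.3 0.0 j [-0.52  1.49]
shift (50mm units), tool axes [ 0.039 -0.016  3.511]
('top', [0.6293, -0.0573], 0.94)
('top', [0.6248, 0.0826], 0.96)
('top', [0.5626, -0.3955], 0.82)
('top', [0.4375, -0.1267], 0.84)
('top', [0.4271, -0.3728], 0.83)
('side', [0.5628, -0.3938], 0.82)
('side', [0.4275, -0.3719], 0.85)
('side', [0.6479, -0.1625], 1.11)
('side', [0.4386, -0.1261], 0.86)
('side', [0.6432, -0.0154], 1.11)
('side', [0.4587, 0.008], 0.84)
on stand
('top', [0.6167, -0.0571], 0.83)
('top', [0.6127, 0.0738], 0.83)
('side', [0.6238, -0.5166], 1.1)
('side', [0.6167, -0.0562], 0.88)
('side', [0.6126, 0.0742], 0.88)
```

servo_tool:
  commands: [80,0.02,-0.01,0.8,0,80,0,0,0.85,0,80,0,0,0.85,0,80,0,0,0.85,0,80,0,0,0.16,0,80,0,0,0,0,50,0,0,0,0,50,0,0,0,0,50,0,0,0,0,50,0,0,0,0]

```text
t: 31.18
tool_pos: [0.4585, 0.0082, 0.0194]
tool_rot: [0.001, 3.14, 0.001]
contact_force: [-1.6, -0.4, 7.9]
gripper_width: 0.628
gripper_force: 25.0
```

```bash
python3 -c "
from h import *
to([.6125,.072,.19])"
```

```text
t 31.18 tcp [0.4585 0.0082 0.0194] yaw(x axis) 179.97 tilt -1.0 F [-1.6 -0.4  7.9] w 55.2 25.0 j [-0.4   1.68]
shift (50mm units), tool axes [-3.085  1.279 -3.406]
```

servo_tool:
  commands: [50,0,0,-0.6,0,50,0,0,-0.95,0,50,0,0,-0.95,0,50,0,0,-0.9,0,50,-0.77,0.32,0,0,50,-0.77,0.32,0,0,50,-0.77,0.32,0,0,50,-0.77,0.32,0,0,50,0,0,0,0,50,0,0,0,0]

```text
t: 32.42
tool_pos: [0.6107, 0.0714, 0.1881]
tool_rot: [-0.001, -3.14, 0.001]
contact_force: [0.6, 0.7, -0.9]
gripper_width: 0.625
gripper_force: 25.0
```

Run:
```python
from h import *
to([.6125,.072,.15]); held(.0194)
```

```text
t 32.42 tcp [0.6107 0.0714 0.1881] yaw(x axis) 179.96 tilt -1.0 F [ 0.6  0.7 -0.9] w 54.9 25.0 j [-0.53  1.53]
shift (50mm units), tool axes [-0.036  0.012  0.763]
held side [-0.021   0.0216] 1.3931723714507394
held top [-0.0243 -0.0091] 0.502237820620797
```

servo_tool:
  commands: [50,-0.03,0.01,0.4,0,50,0,0,0.3,0,50,0,0,0.15,0,50,0,0,0.15,0,50,0,0,0.15,0,50,0,0,0,0]

```text
t: 33.28
tool_pos: [0.6129, 0.0725, 0.1305]
tool_rot: [-0.0, -3.141, 0.0]
contact_force: [-0.3, -0.1, -0.7]
gripper_width: 0.625
gripper_force: 25.0
```

```bash
python3 -c "
from h import *
to([.6125,.072,.1135])"
```

```text
t 33.27 tcp [0.6129 0.0725 0.1305] yaw(x axis) 179.98 tilt -1.0 F [-0.3 -0.1 -0.7] w 54.9 25.0 j [-0.5   1.56]
shift (50mm units), tool axes [ 0.008 -0.01   0.34 ]
```

servo_tool:
  commands: [50,0,0,0.15,0,50,0,0,0.1,0,50,0,0,0.06,0,50,0,0,0,0,80,0,0,0,0,80,0,0,0,0,80,0,0,0,0,80,0,0,-0.8,0,80,0,0,-0.8,0,80,0,0,0,0]

```text
t: 34.52
tool_pos: [0.6155, 0.0726, 0.199]
tool_rot: [0.001, 3.135, 0.003]
contact_force: [0.5, 0.9, -0.9]
gripper_width: 0.91
gripper_force: 0.0
```

servo_tool:
  commands: [80,0.1,-0.93,0,0,80,0.1,-0.93,0,0,80,0.1,-0.93,0,0,80,0.1,-0.93,0,0,80,0.1,-0.93,0,0,80,0.1,-0.93,0,0,80,0.1,-0.93,0,0,80,0.1,-0.93,0,0,80,0.1,-0.93,0,0,80,0.1,-0.93,0,0]

```text
t: 35.78
tool_pos: [0.5624, -0.3934, 0.1942]
tool_rot: [-0.0, -3.14, -0.002]
contact_force: [0.3, -0.2, 0.4]
gripper_width: 0.906
gripper_force: 0.0
```

servo_tool:
  commands: [80,0,0,0,0,80,0,0,0,0]

```text
t: 36.02
tool_pos: [0.563, -0.3914, 0.1944]
tool_rot: [-0.0, -3.141, -0.002]
contact_force: [0.7, 0.5, -0.9]
gripper_width: 0.913
gripper_force: 0.0
```

Run:
```python
from h import *
to([.5626,-.3945,.019])
for r in rings(): print(r)
print("on stand");
d=vision.camera("side"); cv2.imwrite('pics/s2.png',cv2.resize(d["img"][120:320,220:440,::-1],None,fx=2,fy=2))
```

```text
t 36.02 tcp [ 0.563  -0.3914  0.1944] yaw(x axis) 179.99 tilt -1.0 F [ 0.7  0.5 -0.9] w 80.1 0.0 j [0.19 2.32]
shift (50mm units), tool axes [ 0.005 -0.068  3.508]
('top', [0.6292, 0.0865], 1.13)
('top', [0.6292, -0.0571], 0.94)
('top', [0.5622, -0.3952], 0.83)
('top', [0.4377, -0.1268], 0.85)
('top', [0.4273, -0.3732], 0.85)
('side', [0.5627, -0.3932], 0.83)
('side', [0.4276, -0.3716], 0.84)
('side', [0.4386, -0.1261], 0.86)
on stand
```

View pics/s2.png

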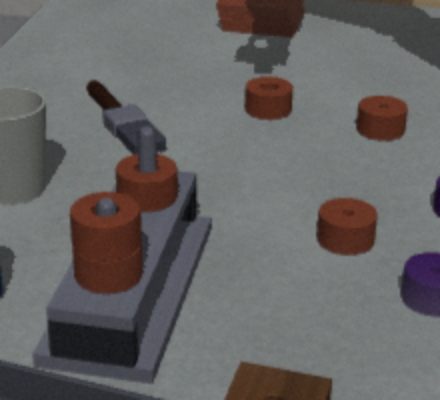

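Side crop: two rings stacked home on the left rod (105,245), one on the right (147,180).

servo_tool:
  commands: [80,0.01,-0.06,0.8,0,80,0,0,0.85,0,80,0,0,0.85,0,80,0,0,0.85,0,80,0,0,0.16,0,80,0,0,0,0,50,0,0,0,0,50,0,0,0,0,50,0,0,0,0,50,0,0,0,0]

```text
t: 37.42
tool_pos: [0.5632, -0.3958, 0.0212]
tool_rot: [0.001, 3.14, -0.001]
contact_force: [-0.8, 1.5, 6.4]
gripper_width: 0.622
gripper_force: 25.0
```

```bash
python3 -c "
from h import *
to([.6167,-.0586,.19])"
```

```text
t 37.42 tcp [ 0.5632 -0.3958  0.0212] yaw(x axis) 179.97 tilt -1.0 F [-0.8  1.5  6.4] w 54.7 25.0 j [0.25 2.4 ]
shift (50mm units), tool axes [-1.071  6.743 -3.379]
```

servo_tool:
  commands: [50,0,0,-0.6,0,50,0,0,-0.95,0,50,0,0,-0.95,0,50,0,0,-0.9,0,50,-0.15,0.96,0,0,50,-0.15,0.96,0,0,50,-0.15,0.96,0,0,50,-0.15,0.96,0,0,50,-0.15,0.96,0,0,50,-0.15,0.96,0,0]

```text
t: 38.67
tool_pos: [0.6074, -0.1059, 0.1899]
tool_rot: [-0.001, -3.141, -0.0]
contact_force: [-0.1, -0.3, -1.0]
gripper_width: 0.624
gripper_force: 25.0
```

servo_tool:
  commands: [50,-0.16,0.96,0,0,50,0,0,0,0,50,0,0,0,0]

```text
t: 39.05
tool_pos: [0.6153, -0.06, 0.1899]
tool_rot: [-0.001, -3.141, 0.001]
contact_force: [0.2, -0.6, -1.7]
gripper_width: 0.625
gripper_force: 25.0
```

```bash
python3 -c "
from h import *
to([.6167,-.0586,.132]); held(.0212)"
```

```text
t 39.05 tcp [ 0.6153 -0.06    0.1899] yaw(x axis) 179.98 tilt -1.0 F [ 0.2 -0.6 -1.7] w 54.9 25.0 j [-0.35  1.77]
shift (50mm units), tool axes [-0.028  0.03   1.158]
held side [-0.0014  0.0041] 0.8351569434694656
```

Same offset as with the first ring; go down.

servo_tool:
  commands: [50,-0.025,0.02,0.4,0,50,0,0,0.3,0,50,0,0,0.15,0,50,0,0,0.15,0,50,0,0,0.15,0,50,0,0,0,0]

```text
t: 39.9
tool_pos: [0.6167, -0.0584, 0.132]
tool_rot: [-0.0, -3.141, -0.0]
contact_force: [-0.3, -0.0, -1.0]
gripper_width: 0.624
gripper_force: 25.0
```

```bash
python3 -c "
from h import *
to([.6167,-.0586,.1152])"
```

```text
t 39.9 tcp [ 0.6167 -0.0584  0.132 ] yaw(x axis) 179.99 tilt -1.0 F [-0.3 -0.  -1. ] w 54.8 25.0 j [-0.32  1.79]
shift (50mm units), tool axes [-0.001 -0.004  0.337]
```

servo_tool:
  commands: [50,0,0,0.15,0,50,0,0,0.1,0,50,0,0,0.06,0,50,0,0,0,0,80,0,0,0,0,80,0,0,0,0,80,0,0,0,0,80,0,0,-0.8,0,80,0,0,-0.8,0,80,0,0,0,0]

```text
t: 41.15
tool_pos: [0.6191, -0.0589, 0.2005]
tool_rot: [0.001, 3.135, 0.0]
contact_force: [0.6, -0.9, -0.8]
gripper_width: 0.915
gripper_force: 0.0
```

servo_tool:
  commands: [80,0.9,-0.34,0,0,80,0.9,-0.34,0,0,80,0.9,-0.34,0,0,80,0.87,-0.34,0,0,80,0,0,0,0,80,0,0,0,0]

```text
t: 41.9
tool_pos: [0.4389, -0.126, 0.1969]
tool_rot: [-0.0, 3.141, 0.0]
contact_force: [0.3, 1.7, -0.1]
gripper_width: 0.911
gripper_force: 0.0
```

Run:
```python
from h import *
to([.4381,-.1265,.019])
for r in rings(): print(r)
```

```text
t 41.9 tcp [ 0.4389 -0.126   0.1969] yaw(x axis) -180.0 tilt -1.0 F [ 0.3  1.7 -0.1] w 80.0 0.0 j [-0.33  1.81]
shift (50mm units), tool axes [ 0.018 -0.011  3.558]
('top', [0.6334, -0.0574], 1.11)
('top', [0.6293, 0.0868], 1.12)
('top', [0.4271, -0.373], 0.84)
('side', [0.4268, -0.3725], 0.81)
('side', [0.4386, -0.1261], 0.86)
```

servo_tool:
  commands: [80,0.01,-0.01,0.8,0,80,0,0,0.85,0,80,0,0,0.85,0,80,0,0,0.85,0,80,0,0,0.2,0,80,0,0,0,0,50,0,0,0,0,50,0,0,0,0,50,0,0,0,0,50,0,0,0,0]

```text
t: 43.25
tool_pos: [0.4387, -0.127, 0.0204]
tool_rot: [0.001, 3.14, 0.0]
contact_force: [-0.8, 0.7, 8.8]
gripper_width: 0.616
gripper_force: 25.0
```

servo_tool:
  commands: [50,0,0,-0.6,0,50,0,0,-0.95,0,50,0,0,-0.95,0,50,0,0,-0.9,0,50,-0.43,0.85,0,0,50,-0.43,0.85,0,0,50,-0.43,0.85,0,0,50,-0.43,0.85,0,0,50,-0.43,0.85,0,0,50,-0.43,0.85,0,0]

```text
t: 44.5
tool_pos: [0.5672, 0.1294, 0.1895]
tool_rot: [-0.001, -3.141, 0.0]
contact_force: [-0.1, 0.5, -1.5]
gripper_width: 0.614
gripper_force: 25.0
```

servo_tool:
  commands: [50,-0.43,0.85,0,0,50,-0.43,0.85,0,0,50,-0.43,0.85,0,0,50,-0.43,0.85,0,0,50,0,0,0,0,50,0,0,0,0]

```text
t: 45.25
tool_pos: [0.6526, 0.297, 0.189]
tool_rot: [-0.001, -3.141, 0.002]
contact_force: [1.0, -0.1, -1.2]
gripper_width: 0.614
gripper_force: 25.0
```

Run:
```python
from h import *
to([.652,.297,.026])
d=vision.camera("top"); print([(r["score"],r["point"]) for r in vision.spot_point("top","tray")])
for r in rings(): print(r)
```

```text
t 45.25 tcp [0.6526 0.297  0.189 ] yaw(x axis) 179.96 tilt -1.0 F [ 1.  -0.1 -1.2] w 54.0 25.0 j [-0.76  1.24]
shift (50mm units), tool axes [0.009 0.005 3.259]
[(0.62, [0.7888, -0.1445, 0.0017]), (0.57, [0.6147, 0.3009, -0.001])]
('top', [0.6329, -0.0575], 1.1)
('top', [0.6294, 0.0863], 1.16)
('top', [0.4273, -0.3733], 0.85)
('side', [0.4274, -0.3717], 0.82)
```

servo_tool:
  commands: [50,0,0,0.7,0,50,0,0,0.9,0,50,0,0,0.9,0,50,0,0,0.5,0,50,0,0,0.2,0,50,0,0,0,0,50,0,0,0,0]

```text
t: 46.32
tool_pos: [0.6542, 0.2983, 0.0313]
tool_rot: [0.001, 3.139, 0.002]
contact_force: [-0.3, -0.3, -1.6]
gripper_width: 0.615
gripper_force: 25.0
```

```bash
python3 -c "
from h import *
to([.6526,.297,.026])"
```

```text
t 46.33 tcp [0.6542 0.2983 0.0313] yaw(x axis) 179.96 tilt -1.0 F [-0.3 -0.3 -1.6] w 54.0 25.0 j [-0.73  1.28]
shift (50mm units), tool axes [ 0.032 -0.025  0.106]
```

servo_tool:
  commands: [50,0,0,0.09,0,50,0,0,0,0,68,0,0,0,0,68,0,0,0,0,68,0,0,0,0,68,0,0,-0.7,0,68,0,0,-0.9,0,68,0,0,-0.9,0,68,0,0,-0.9,0,68,0,0,0,0]

```text
t: 47.58
tool_pos: [0.6555, 0.2986, 0.1998]
tool_rot: [0.001, 3.135, 0.006]
contact_force: [-0.3, 0.6, -0.2]
gripper_width: 0.778
gripper_force: 0.0
```

servo_tool:
  commands: [80,0.32,-0.95,0,0,80,0.32,-0.95,0,0,80,0.32,-0.95,0,0,80,0.32,-0.95,0,0,80,0.32,-0.95,0,0,80,0.32,-0.95,0,0,80,0.32,-0.95,0,0,80,0.32,-0.95,0,0,80,0.32,-0.95,0,0,80,0.32,-0.95,0,0]

```text
t: 48.82
tool_pos: [0.4916, -0.1781, 0.1942]
tool_rot: [-0.0, -3.14, -0.0]
contact_force: [-0.0, -0.4, -0.2]
gripper_width: 0.91
gripper_force: 0.0
```

servo_tool:
  commands: [80,0.32,-0.95,0,0,80,0.32,-0.95,0,0,80,0.32,-0.95,0,0,80,0.32,-0.95,0,0,80,0,0,0,0,80,0,0,0,0]

```text
t: 49.58
tool_pos: [0.4287, -0.3659, 0.1941]
tool_rot: [-0.0, -3.14, -0.002]
contact_force: [-0.3, 0.3, -0.5]
gripper_width: 0.912
gripper_force: 0.0
```

Run:
```python
from h import *
to([.4273,-.3725,.019])
for r in rings(): print(r)
for r in rings(z0=.005): print(r)
```

```text
t 49.58 tcp [ 0.4287 -0.3659  0.1941] yaw(x axis) 179.99 tilt -1.0 F [-0.3  0.3 -0.5] w 80.1 0.0 j [0.12 2.4 ]
shift (50mm units), tool axes [ 0.024 -0.137  3.503]
('top', [0.654, 0.3028], 0.82)
('top', [0.6332, -0.0574], 1.12)
('top', [0.6296, 0.087], 1.11)
('side', [0.4276, -0.3716], 0.84)
('side', [0.6557, 0.2954], 0.93)
('top', [0.6527, 0.3002], 0.84)
('top', [0.6327, -0.0572], 1.09)
('top', [0.6284, 0.0865], 1.1)
('side', [0.427, -0.3613], 0.82)
('side', [0.6532, 0.2998], 0.92)
```

servo_tool:
  commands: [80,0.02,-0.13,0.8,0,80,0,0,0.85,0,80,0,0,0.85,0,80,0,0,0.85,0,80,0,0,0.16,0,80,0,0,0,0,50,0,0,0,0,50,0,0,0,0,50,0,0,0,0,50,0,0,0,0]

```text
t: 51.02
tool_pos: [0.4285, -0.3738, 0.0205]
tool_rot: [0.0, 3.14, -0.001]
contact_force: [0.6, 0.9, 6.6]
gripper_width: 0.627
gripper_force: 25.0
```

servo_tool:
  commands: [50,0,0,-0.6,0,50,0,0,-0.95,0,50,0,0,-0.95,0,50,0,0,-0.9,0,50,-0.21,0.95,0,0,50,-0.21,0.95,0,0,50,-0.21,0.95,0,0,50,-0.21,0.95,0,0,50,-0.21,0.95,0,0,50,-0.21,0.95,0,0]

```text
t: 52.28
tool_pos: [0.4908, -0.0869, 0.1896]
tool_rot: [0.001, 3.142, 0.0]
contact_force: [0.4, -0.2, -1.0]
gripper_width: 0.629
gripper_force: 25.0
```

servo_tool:
  commands: [50,-0.21,0.95,0,0,50,-0.21,0.95,0,0,50,-0.21,0.95,0,0,50,-0.21,0.95,0,0,50,-0.21,0.95,0,0,50,-0.21,0.95,0,0,50,-0.21,0.95,0,0,50,-0.21,0.95,0,0,50,0,0,0,0,50,0,0,0,0]

```text
t: 53.52
tool_pos: [0.5748, 0.2905, 0.1891]
tool_rot: [-0.001, -3.141, 0.002]
contact_force: [0.5, 0.4, -1.3]
gripper_width: 0.628
gripper_force: 25.0
```

```bash
python3 -c "
from h import *
to([.574,.299,.027])"
```

```text
t 53.52 tcp [0.5748 0.2905 0.1891] yaw(x axis) 179.95 tilt -1.0 F [ 0.5  0.4 -1.3] w 55.2 25.0 j [-0.84  1.17]
shift (50mm units), tool axes [0.014 0.175 3.242]
```

servo_tool:
  commands: [50,0,0.14,0.7,0,50,0,0,0.9,0,50,0,0,0.9,0,50,0,0,0.5,0,50,0,0,0.25,0,50,0,0,0,0,50,0,0,0,0]

```text
t: 54.4
tool_pos: [0.576, 0.2985, 0.0284]
tool_rot: [0.001, 3.14, 0.002]
contact_force: [0.9, 0.3, -1.3]
gripper_width: 0.636
gripper_force: 25.0
```

```bash
python3 -c "
from h import *
to([.574,.297,.026])"
```

```text
t 54.4 tcp [0.576  0.2985 0.0284] yaw(x axis) 179.95 tilt -1.0 F [ 0.9  0.3 -1.3] w 55.8 25.0 j [-0.79  1.23]
shift (50mm units), tool axes [ 0.04  -0.031  0.048]
```

servo_tool:
  commands: [50,0,0,0.04,0,50,0,0,0,0,68,0,0,0,0,68,0,0,0,0,68,0,0,0,0,68,0,0,-0.7,0,68,0,0,-0.9,0,68,0,0,-0.9,0,68,0,0,-0.9,0,68,0,0,-0.3,0]

```text
t: 55.65
tool_pos: [0.5765, 0.299, 0.2132]
tool_rot: [0.001, 3.138, 0.004]
contact_force: [0.5, -0.2, -0.4]
gripper_width: 0.772
gripper_force: 0.0
```

servo_tool:
  commands: [68,0.9,0,-0.3,0,68,0.9,0,0,0,68,0.5,0,0,0,68,0,0,0,0,68,0,0,0,0]

```text
t: 56.28
tool_pos: [0.4608, 0.2984, 0.2247]
tool_rot: [0.001, 3.141, -0.001]
contact_force: [1.1, 0.0, 0.2]
gripper_width: 0.771
gripper_force: 0.0
```

Run:
```python
from h import *
st(); d=vision.camera("top"); e=vision.camera("side")
cv2.imwrite("pics/end.png",np.hstack([cv2.resize(d["img"],(400,300)),cv2.resize(e["img"][150:480,90:530],(400,300))])[:,:,::-1])
for z in(.005,.062,.094): print(z,[r for r in rings(z0=z)])
```

```text
t 56.27 tcp [0.4608 0.2984 0.2247] yaw(x axis) 179.96 tilt -1.0 F [1.1 0.  0.2] w 67.7 0.0 j [-1.01  1.  ]
0.005 [('top', [0.6527, 0.3004], 0.83), ('top', [0.6322, -0.0575], 1.11), ('top', [0.6281, 0.0858], 1.12), ('top', [0.5734, 0.3005], 0.84), ('side', [0.6531, 0.2998], 0.92), ('side', [0.5741, 0.3001], 0.91)]
0.062 [('top', [0.6208, -0.0571], 0.97), ('top', [0.6167, 0.0772], 1.0)]
0.094 [('top', [0.6141, -0.0572], 0.91), ('top', [0.6104, 0.0725], 0.93)]
```

View pics/end.png

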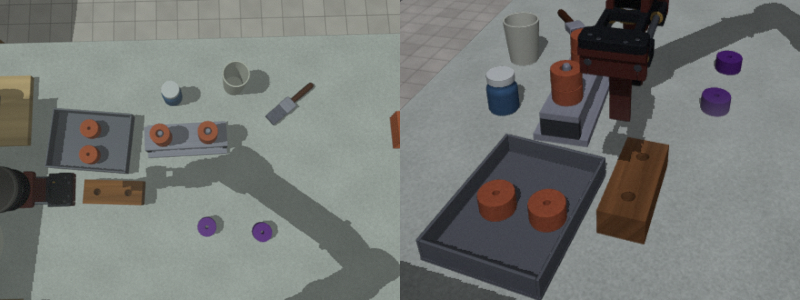

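The pictures show two narrow-bore rings flat in the tray and both rods with two rings each; jar, cup and brush are unmoved.

```bash
python3 -c "
from bench import env
print(env.hand_in())"
```

```text
the job is handed in; nothing more can be done
None
```

The job is handed in: both rods stand home in the stand, the four wide-bore rings are threaded two to a rod, the two narrow-bore rings lie flat in the grey tray, and the jar, cup and brush were not touched; it took about 56 s, and no verdict came back.

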